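Tighten the layout frame joint with the ratchet wrench and stow the wrench

ROBOT

A 6-joint arm with a two-finger parallel gripper is mounted at the origin on the work surface. World frame = base frame: x ahead of the robot, y to its left, z up, the work surface at z = 0. Lengths are in m, angles in degrees, forces in N, time in s.
With the tool pointing down it reaches from about 0.35 to 0.875 m from the base axis. Payload 4.2 kg.
Tool frame: the origin (TCP) lies midway between the tips of the shut fingers; the grasp point (between the pads) lies 19 mm behind it; y points along the fingers, z is the direction in which the jaws open and shut, and the axes are right-handed (so a half turn about y gives the same grasp; the last joint's range is limited). The gripper opens to 87 mm and grips with 3 to 60 N. Pads are 19 mm wide; open, the fingers measure 117 mm over their backs; the gripper's body (75 mm by 190 mm) begins 51 mm behind the grasp point.
Start: joints at [-48.209, 22.042, 0.453, 0, -68.411, -14.817], TCP at [0.284, -0.557, 0.223] pointing down, gripper open.
Joint ranges: [-179.83, 179.83], [-69.29, 118.12], [-61.27, 80.66], [-181.25, 117.63], [-171.15, -9.14], [-177.46, 177.46]. Speed limits (degrees/s): [159.86, 159.86, 180, 180, 180, 180].

INTERFACE

Orientations are given as [roll, pitch, yaw] about the fixed x, y, z axes, in that order (R = Rz(yaw) Ry(pitch) Rx(roll)).
In Python, from workcell import env gives the robot as it stands. The module is installed in compiled form; this text tells all that it offers. Calls block until the motion is done:
- env.goto(position, orientation): joint-space move of the TCP to a pose.
- env.move_straight(position, rotation=None, rate=0.15, force_limit=None): straight line of the TCP; rotation=None keeps the orientation; rate is the mean speed in m/s. With force_limit (N) it stops when the force on the tool has changed by that much, and returns True; else False.
- env.set_joints(angles): joint-space move.
- env.gripper_to(opening, grasp_force=None): opening from 0.0 (shut) to 1.0 (fully open); grasp_force is the grip in N (None keeps the last); returns when the fingers have stopped.
- env.dwell(seconds).
- env.inverse_kinematics(position, orientation): joint angles nearest the present ones, or None.
- env.read_state(): the state.
- env.grab_frame(name): name is "side" or "top" or "wrist"; returns a dict with "image" (420x560x3 uint8, blue, green, red), "fx", "fy", "cx", "cy" (pixels), "D" ([k1, k2, p1, p2, k3] as OpenCV has them; the pictures are not rectified), "position" and "orientation" of the camera in the world. Camera axes: x right, y up, looking along -z (the intrinsics and any distortion apply to the point x, -y, -z); pixel columns grow to the right and rows downward; lengths in m; the calibration is good to about 2 mm. A picture is of the moment at which its call begins. There is no depth.
A pose or a line that the arm cannot do raises env.Unreachable and nothing moves.
- env.close_job(): hands the job in, once; it reports no verdict.
Trained networks look in a picture, given as the dict that the camera call returned (one of the last four; its "shot" number tells which), for a name from the list of things; names that differ only in an ending like _2 or _b are one class to them, and where a whole thing is asked for, a point or a joint stands for the part that bears it (a point fixed in the world has none). Each returns a list of dicts, best first, with "score" (0 to 1); they miss things now and then, are a little off and sometimes report something else, mostly with a low value. They report only what shows in the picture. A call takes as long as a camera call. They do not tell look-alikes from the thing itself.
- env.search_frame(picture, thing): "xyz" ([x, y, z] in m, in world coordinates, good to about 4 mm: the middle of the surface that is visible of it).
- env.trace(picture, thing): "mask" (420x560 bool, what is visible of it).
The state is a dict: "clock": time; "joint_positions": joint angles; "qvel": joint speeds; "joint_torque": joint torques, N m; "position": TCP position; "tool_rot": TCP orientation; "force": force on the tool from outside, world axes, zero at the start; "wrist_torque": the same for the moment, N m; "opening": opening from 0.0 (shut) to 1.0 (fully open).
Only numpy, scipy, OpenCV 4.12 (cv2) and the standard library are available. Lean on these libraries where they do the work, as an engineer would, in place of code of your own. Each camera call takes 0.05 s, during which the arm holds its last target.

TASK

Pick up the ratchet ring wrench from the bench, set its head down over the hex nut of the frame joint and swing the handle back and forth, letting it slip on each return, until the nut is fully tight and the strap is clamped down on the frames. Then lift the wrench off and press its handle into both pairs of spring clips on the wooden holder, midway between the wrench's head and foot, until it snaps fully home, and let go. Leave the paint tin, the model coach and the glue bottle where they stand.

Things in the scene. Friction and masses are not known exactly. Their poses are not given: they have to be found in the camera images.
- wrench_grip (a point): Mid-handle, half-way up, near the balance point of the loose steel ratchet ring wrench (0.4 kg, 254 mm long); 18 mm above the bench at the start. x along the handle to the head, z up; it lies and is used this way up. Handle: bar 16 mm wide, 20 mm tall, flat sides, rounded top and bottom, bare from x = -85 to +94 mm.
- wrench_head (a point): Centre of the wrench head's underside: 120 mm along x from wrench_grip and 18 mm below it, same axes. The head is a ring 54 mm across, 31 mm tall. Swung clockwise seen from above it drives its socket; the other way it slips with little drag, a click every 9 degrees. The nut has 15 degrees of play in the socket; ease back a little before lifting off or it binds.
- wrench_foot (a point): Centre of the underside of the foot block (22 x 24 x 28 mm) that ends the handle, 96 mm along -x from wrench_grip and 18 mm below it, same axes.
- socket_mouth (a point): The socket that turns inside the wrench's head, on the head's axis, 1 mm above its underside. Hexagonal through hole 25.6 mm across flats, 24 mm deep. Its x axis points to a corner of the hexagon (one every 60 degrees), z up, so this x against the wrench's x tells how the socket is turned in the head. It turns with the wrench when free.
- nut_hex (a point): Centre of the top of the dark steel hex nut, on its upright axis. 24 mm across flats, 17.5 mm tall, the top 4.5 mm chamfered; it stands on the strap. Its x axis points to a corner of the hexagon, z up. It enters the socket when within about 7 degrees and 1 mm; if not, press lightly and swing the wrench until it drops on.
- nut (a joint): Turn of the nut in rad, growing clockwise seen from above (tightening). Starts at 0.3 to 0.9; fully tight at its stop, 2.6. It is stiff (0.3 N m, about 2.5 N at the wrench's grip), stays where it is left, and sinks with the strap by 1.77 mm per rad.
- strap_top (a point): Centre of the upper face of the steel strap (86 x 44 x 6 mm) under the nut, on the nut's axis. The wrench head's underside rests on it when fully down over the nut. It starts 3 to 4 mm clear of the frames; when tight it lies on them, this face 42 mm above the bench.
- joint_frame: Frame joint, fixed; black timber frame ends, 96 x 90 mm in all, 36 mm high. Origin on the bench under the nut's axis; x away from the robot (within 17 degrees), z up. Black upright cheeks, 18 mm thick, 70 mm long, 95 mm tall, inner faces at y = +-45 mm: the wrench's handle must lie towards -x or +x and can swing about 40 degrees either side of that.
- holder: Fixed wooden plate 165 x 75 x 6 mm. Origin on the bench under its centre, x along the handle's place, z up. At x = -50 and +50 mm a steel saddle 14 mm wide, top at z = 26 mm, between two spring leaves 13 mm wide with round lips 12 mm apart at z = 45 mm, flared tops at 58 mm. The handle is pressed straight down past the lips, which spread 2 mm each: 10 to 20 N in all.
- holder_seat (a point): Where wrench_grip lies when the wrench is home: 36 mm above the bench over the holder's centre, same axes as the holder. The bare handle lies level on both saddles under the lips, along the holder's x, head to either end; up to 20 mm off along x is fine.
- tin_mid (a point): Centre of the paint tin (bystander, loose), 72 mm across, 85 mm tall, upright.
- wagon_mid (a point): Centre of the model railway coach (bystander, loose), 154 x 34 x 47 mm, x along its length.
- glue_mid (a point): Centre of the white glue bottle (bystander, loose), 40 mm across, 95 mm tall, upright.
Mind the look-alikes: they are no part of the job. Of the things like the holder, leave any that is pink; of the rest the smaller one is meant.

How it is judged (in metres and radians):
On the way:
1. the nut is fully tight, with the wrench's head still on it (value of joint nut above 2.45 rad and distance between wrench_head and strap_top below 0.015 m), for 0.1 s.
At the end, for the whole second after the job is handed in: Nut at 2.45 rad or more (stop at 2.6); wrench at rest in both clips: grip point within 22 mm along and 5 mm across of the holder's centre, 32 to 39.5 mm above the holder's underside, handle within 0.1 rad of the holder's x (either way round) and 0.12 rad of level (value of joint nut above 2.45 rad and x of wrench_grip in the frame of holder between -0.022 and 0.022 m and y of wrench_grip in the frame of holder between -0.005 and 0.005 m and z of wrench_grip in the frame of holder between 0.032 and 0.0395 m and angle between the x axis of wrench_grip and the x axis of holder, either way round below 0.1 rad and angle between wrench_grip's own z axis and vertical below 0.12 rad and linear speed of wrench below 0.02 m/s); the robot touches nothing.
It fails at once if the paint tin, the coach or the glue bottle is moved more than 25 mm or tipped (distance of any of tin_mid, wagon_mid, glue_mid from where it was at the start of the episode above 0.025 m or angle between any of tin_mid, wagon_mid, glue_mid's own z axis and vertical above 0.4 rad).
It also fails if it takes over 72 s, if anything falls off the work surface, if the arm or the gripper's body presses on something with over 40 N, if the wrist force passes 120 N, or if a joint passes its speed limit or range.

## Working session

There is one attempt and no reset: what is moved stays moved. The work goes in short steps, each a Python script; the robot and the scene stay as the last script left them, time stands still between calls to the robot, and variables do not carry over. Pictures are saved under pics/ and viewed, and the job is handed in when it is done.

```bash
mkdir -p pics; ls; python3 - <<'E'
from workcell import env
import cv2
s=env.read_state(); print(s)
for n in ["side","top","wrist"]:
    f=env.grab_frame(n); cv2.imwrite(f"pics/{n}0.png",f["image"])
    print(n,{k:f[k] for k in f if k!="image"})
    for t in (["wrench_grip","nut_hex","holder","joint_frame","tin_mid","wagon_mid","glue_mid","wrench_head","wrench_foot"] if n!="wrist" else []):
        print(t,[(round(r["score"],2),[round(float(v),3) for v in r["xyz"]]) for r in env.search_frame(f,t)][:4])
E
```

```text
pics
{'clock': 0.0, 'joint_positions': array([-4.82088900e+01,  2.20905051e+01,  3.78336732e-01, -3.07459414e-02,
       -6.84115535e+01, -1.48177821e+01]), 'qvel': array([-0.10539111,  0.02260267,  0.02325283,  0.04911321, -0.07270438,
       -0.04796284]), 'joint_torque': array([-5.05724965e-04, -3.90661275e+01,  1.87397987e+01,  4.21968877e+00,
        1.09030609e-02, -1.90378887e-04]), 'position': array([ 0.28323552, -0.55644101,  0.22144791]), 'tool_rot': array([-8.98730846e+01,  4.02733801e-03,  2.69619889e+01]), 'force': array([ 0.31068668, -0.62311076,  0.15657328]), 'wrist_torque': array([ 0.0590818 , -0.04983312, -0.01578325]), 'opening': 0.997592669427262}
side {'fx': 409.2887086108748, 'fy': 409.2887086108748, 'cx': 276.49250491919594, 'cy': 212.87343869394925, 'D': array([-0.02231777,  0.        ,  0.        ,  0.        ,  0.        ]), 'position': array([0.52773282, 0.81232895, 1.01683772]), 'orientation': array([  41.4503642 ,    1.09049961, -178.92775466]), 'shot': 1}
wrench_grip [(0.78, [0.545, 0.327, 0.033])]
nut_hex [(0.49, [0.761, -0.233, 0.051])]
holder [(0.92, 
[... 803 characters left out ...]
503, -0.29, 0.005]), (0.61, [0.67, -0.463, 0.005])]
joint_frame [(0.97, [0.614, -0.069, 0.047])]
tin_mid [(0.87, [0.762, -0.111, 0.083])]
wagon_mid [(0.55, [0.772, 0.142, 0.052])]
glue_mid [(0.63, [0.752, -0.24, 0.06])]
wrench_head [(0.9, [0.536, 0.318, 0.032])]
wrench_foot [(0.92, [0.533, 0.316, 0.031]), (0.62, [0.504, -0.287, 0.003]), (0.31, [0.763, -0.11, 0.082])]
wrist {'fx': 368.72947290451214, 'fy': 368.72947290451214, 'cx': 282.72535092145785, 'cy': 205.85130642863913, 'D': array([0.00725376, 0.        , 0.        , 0.        , 0.        ]), 'position': array([ 0.21646942, -0.59210685,  0.38521829]), 'orientation': array([-1.61416811e+01,  6.52676315e-02,  1.17030341e+02]), 'shot': 3}
```

View pics/side0.png

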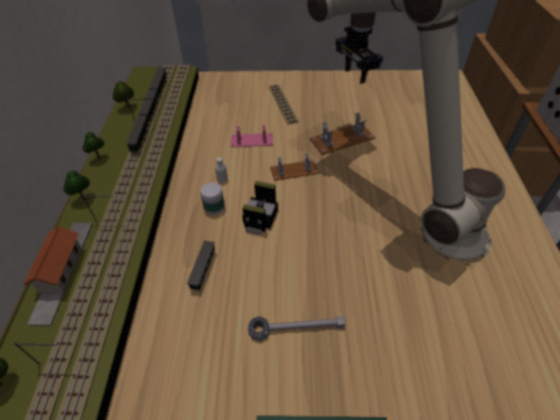

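View pics/top0.png

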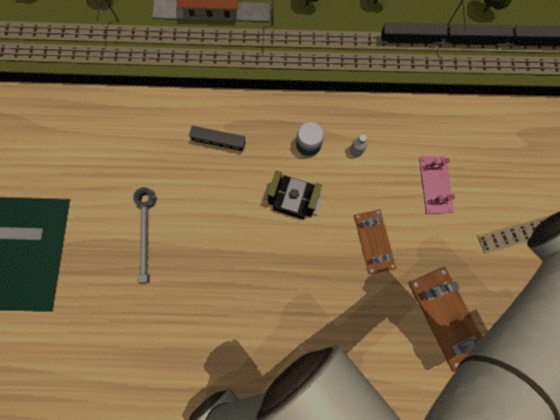

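View pics/wrist0.png

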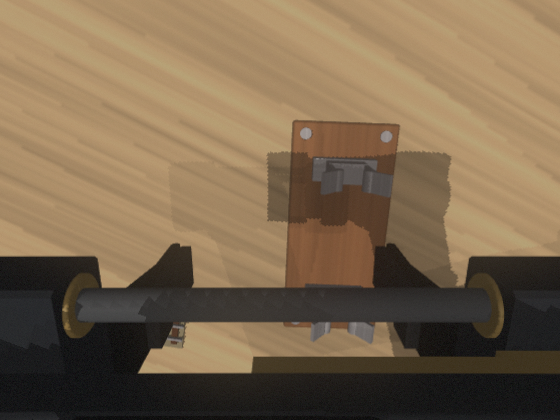

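Holder-like things are the pink one (side 252,140; top 437,185), the large brown one (side 342,137; top 448,318) and the small brown one (side 296,169; top 375,240). Pink is ruled out and of the other two the smaller is meant, so it is the small brown one at about (0.50, -0.29). I'll take wrist close-ups of it, the nut and the wrench.

```bash
cat > h.py <<'E'
from workcell import env
import cv2, numpy as np, pickle
from scipy.spatial.transform import Rotation as Ro
def cam(f):
    R=Ro.from_euler('xyz',f["orientation"],degrees=True).as_matrix()
    K=np.array([[f["fx"],0,f["cx"]],[0,f["fy"],f["cy"]],[0,0,1.]])
    return R@np.diag([1,-1,-1.]),np.array(f["position"]),K,np.array(f["D"])
def unproj(f,px,z):
    R,p,K,D=cam(f)
    u=cv2.undistortPoints(np.array(px,float).reshape(-1,1,2),K,D).reshape(-1,2)
    d=np.c_[u,np.ones(len(u))]@R.T
    return p+d*((z-p[2])/d[:,2])[:,None]
def proj(f,P):
    R,p,K,D=cam(f)
    rv=cv2.Rodrigues(R.T)[0]
    return cv2.projectPoints(np.array(P,float).reshape(-1,1,3),rv,-R.T@p,K,D)[0].reshape(-1,2)
def shot(name,out):
    f=env.grab_frame(name); cv2.imwrite(f"pics/{out}.png",f["image"]); pickle.dump(f,open(f"pics/{out}.pkl","wb")); return f
def load(o): return pickle.load(open(f"pics/{o}.pkl","rb"))
E
python3 - <<'E'
from h import *
def S(f,ts):
    for t in ts: print(t,[(round(r["score"],2),np.round(r["xyz"],3).tolist()) for r in env.search_frame(f,t)][:3])
env.goto([0.40,-0.31,0.22],[-90,0,12]); f=shot("wrist","w_holder"); S(f,["holder"])
env.goto([0.50,-0.07,0.22],[-90,0,0]); f=shot("wrist","w_nut"); S(f,["nut_hex","strap_top"])
env.goto([0.43,0.318,0.25],[-90,0,0]); f=shot("wrist","w_wr"); S(f,["wrench_grip","wrench_head","socket_mouth"])
f=shot("top","t1"); S(f,["wrench_grip","holder"])
s=env.read_state(); print(s["clock"],s["joint_positions"],s["position"],s["force"])
E
```

```text
holder [(0.93, [0.473, -0.298, 0.009]), (0.6, [0.343, -0.462, 0.01])]
nut_hex []
strap_top [(0.8, [0.59, -0.068, 0.047]), (0.41, [0.59, -0.07, 0.046])]
wrench_grip [(0.94, [0.477, 0.318, 0.027])]
wrench_head [(0.8, [0.478, 0.317, 0.029])]
socket_mouth [(0.43, [0.614, 0.33, 0.027])]
wrench_grip [(0.62, [0.533, 0.316, 0.028])]
holder [(0.67, [0.504, -0.29, 0.005]), (0.63, [0.311, -0.47, 0.009]), (0.56, [0.666, -0.461, 0.006])]
5.1917 [ 5.38156632e+01  1.21198614e+01 -9.64860913e+00  4.63719806e-04
 -6.82305534e+01 -1.43868133e+02] [0.43027238 0.31755528 0.25002046] [-0.07188777  0.59161114  0.21252864]
```

View pics/w_holder.png

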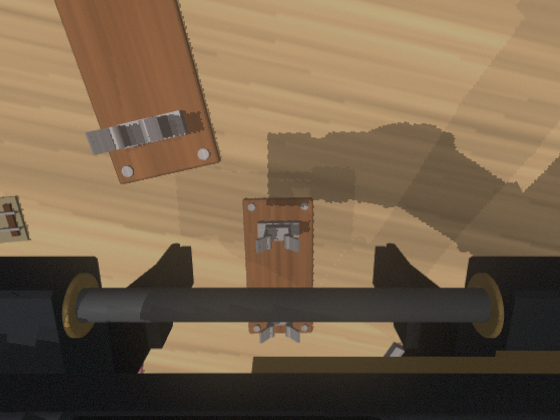

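View pics/w_nut.png

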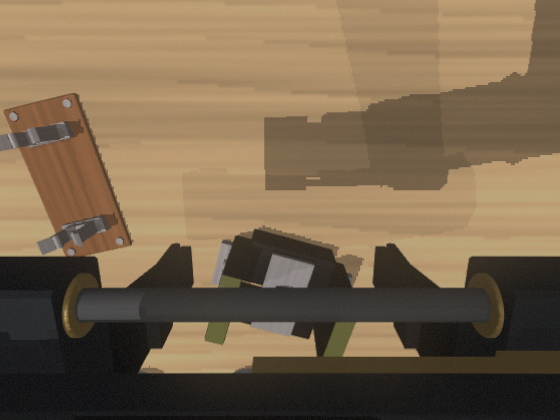

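View pics/w_wr.png

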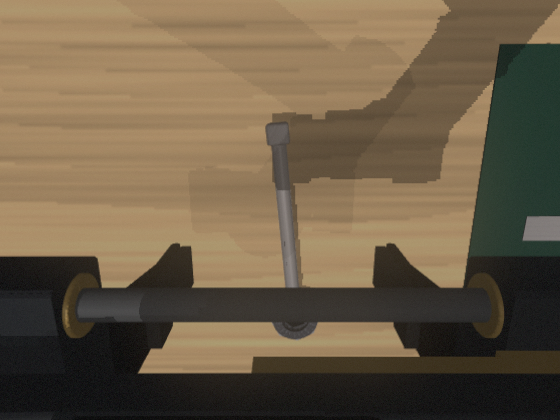

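View pics/t1.png

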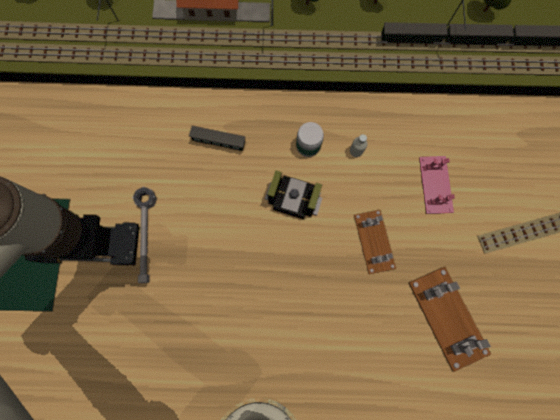

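The wrist camera sees the side behind the tool (its -x), so the nut and wrench head were hidden behind the fingers. I'll retake with the TCP further out.

```bash
python3 - <<'E'
from h import *
env.goto([0.58,0.318,0.25],[-90,0,0]); f=shot("wrist","w_wr2")
env.goto([0.655,-0.06,0.20],[-90,0,0]); f=shot("wrist","w_nut2")
for t in ["nut_hex","strap_top"]:print([(round(r["score"],2),np.round(r["xyz"],3).tolist()) for r in env.search_frame(f,t)][:3])
env.goto([0.57,-0.285,0.22],[-90,0,12]); f=shot("wrist","w_holder2")
print(env.read_state()["clock"])
for n,(x,y,w,h) in {"w_wr2":(200,20,180,270),"w_nut2":(180,40,200,220),"w_holder2":(200,20,180,250)}.items():
    im=load(n)["image"][y:y+h,x:x+w]; cv2.imwrite(f"pics/{n}_c.png",cv2.resize(im,None,fx=2.2,fy=2.2,interpolation=cv2.INTER_CUBIC))
E
```

```text
[(0.66, [0.61, -0.074, 0.064]), (0.47, [0.756, 0.104, 0.026])]
[(0.98, [0.608, -0.072, 0.047])]
8.4917
```

View pics/w_wr2.png

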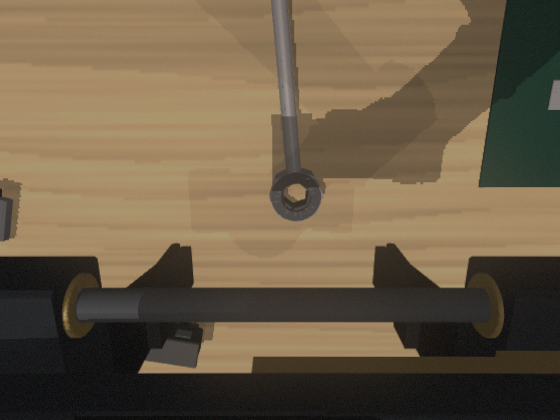

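View pics/w_nut2.png

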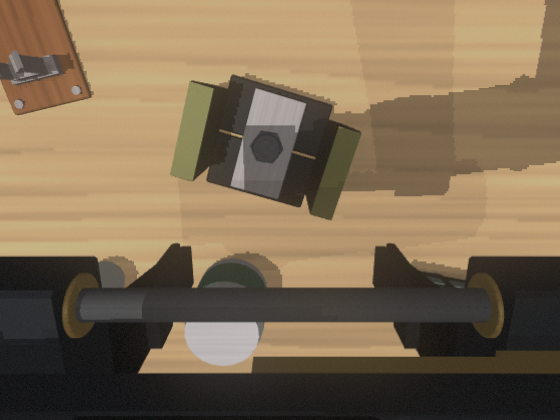

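View pics/w_holder2.png

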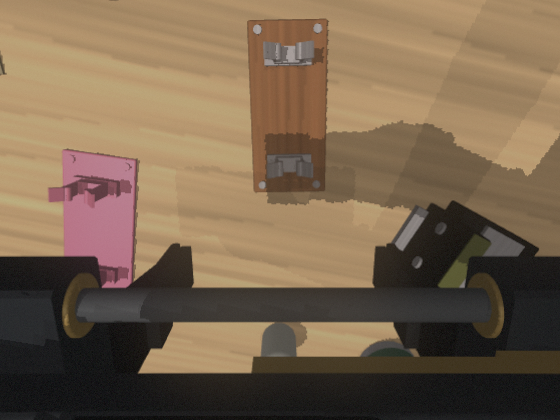

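View crops.

View pics/w_wr2_c.png

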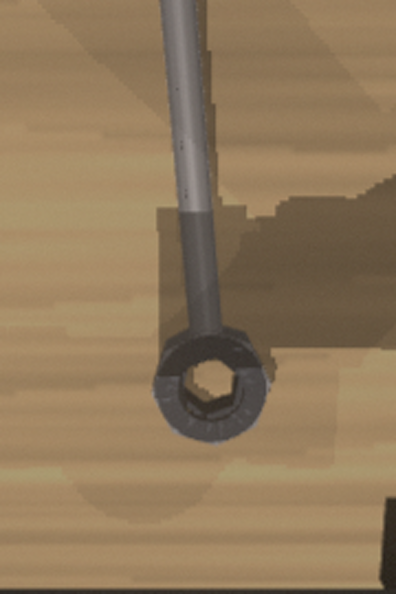

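View pics/w_nut2_c.png

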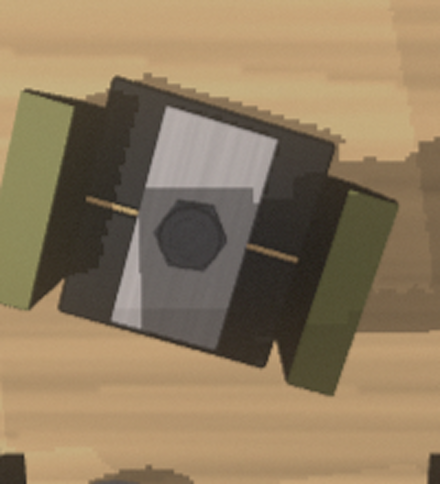

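View pics/w_holder2_c.png

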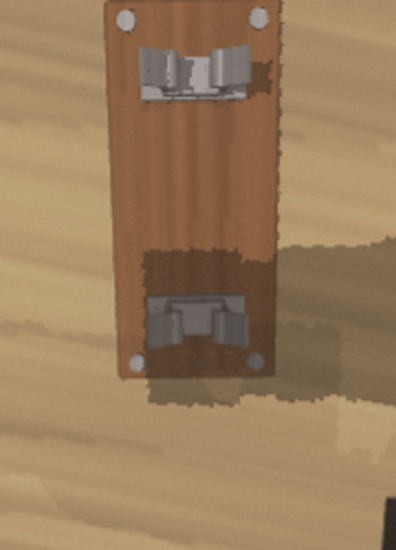

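```bash
python3 - <<'E'
from h import *
a=load("w_nut2")["image"][120:175,240:295]; b=load("w_wr2")["image"][165:225,265:325]
a=cv2.convertScaleAbs(cv2.resize(a,(400,400),interpolation=cv2.INTER_CUBIC),alpha=2.5); b=cv2.resize(b,(400,400),interpolation=cv2.INTER_CUBIC)
cv2.imwrite("pics/hex.png",np.hstack([a,cv2.convertScaleAbs(b,alpha=1.6)]))
f=load("w_holder2")
P=np.array([[104,1],[282,0],[274,377],[119,378]])/2.2+[200,20]
W=unproj(f,P,0.006); print(W.round(4)); print("c",W.mean(0).round(4))
for i in range(4): print(np.linalg.norm(W[i]-W[(i+1)%4]).round(4), np.degrees(np.arctan2(*(W[(i+1)%4]-W[i])[[1,0]])).round(2))
f=load("w_nut2"); print("nut",unproj(f,[[266.8,146.8]],0.063).round(4))
g=load("w_nut2")
# strap corners
P=np.array([[167,107],[277,140],[217,349],[112,319]])/2.2+[180,40]
W=unproj(g,P,0.0455); print(W.round(4),W.mean(0).round(4))
for i in range(4): print(np.linalg.norm(W[i]-W[(i+1)%4]).round(4), np.degrees(np.arctan2(*(W[(i+1)%4]-W[i])[[1,0]])).round(2))
E
```

```text
[[ 0.4356 -0.3477  0.006 ]
 [ 0.4196 -0.2745  0.006 ]
 [ 0.5789 -0.2385  0.006 ]
 [ 0.5949 -0.3108  0.006 ]]
c [ 0.5072 -0.2929  0.006 ]
0.0749 102.36
0.1633 12.74
0.0741 -77.52
0.1635 -166.96
nut [[ 0.6173 -0.0725  0.063 ]]
[[ 0.5721 -0.0817  0.0455]
 [ 0.5838 -0.0405  0.0455]
 [ 0.6654 -0.0632  0.0455]
 [ 0.6531 -0.1053  0.0455]] [ 0.6186 -0.0727  0.0455]
0.0429 74.12
0.0847 -15.52
0.0439 -106.34
0.0844 163.82
```

View pics/hex.png

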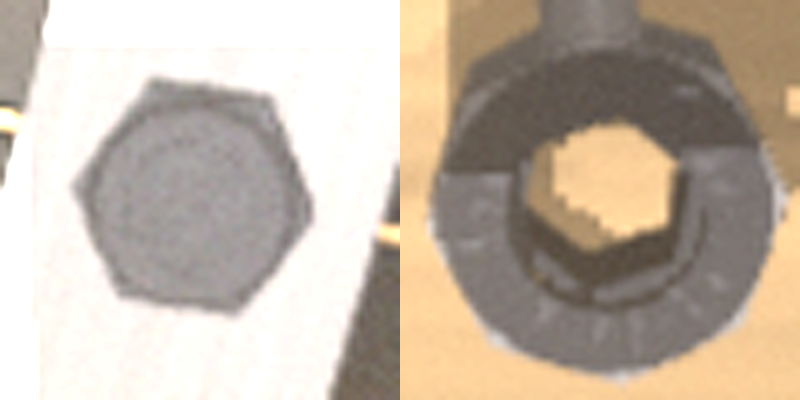

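```bash
python3 - <<'E'
from h import *
f=load("w_wr2")
r=env.trace(f,"wrench_grip"); print([(x["score"],x["mask"].sum()) for x in r][:3])
m=r[0]["mask"]; np.save("pics/m.npy",m)
rows=range(5,160,3); L=[]
for y in rows:
    xs=np.where(m[y])[0]
    if len(xs): L.append([xs.min(),xs.max()+1,y])
L=np.array(L,float); print(L[::8])
c=np.c_[(L[:,0]+L[:,1])/2-.5,L[:,2]]
W=unproj(f,c,0.019); p=np.polyfit(W[:,0],W[:,1],1); print("line",p,"yaw",np.degrees(np.arctan(p[0])), "resid",np.std(W[:,1]-np.polyval(p,W[:,0])))
H=unproj(f,[[295.75,196.8]],0.031)[0]; print("head",H, "line y at head",np.polyval(p,H[0]))
# foot from w_wr (first image)
g=load("w_wr"); 
print("foot top corners",unproj(g,[[266,126],[288,123],[289,143],[268,146]],0.010+0.018).round(4))
yaw=np.arctan(p[0]); 
base=f["image"]
ov=cv2.resize(base[160:230,260:330],(700,700),interpolation=cv2.INTER_CUBIC); ov=cv2.convertScaleAbs(ov,alpha=1.6)
outs=[]
for off in (0,15,30,45):
    o=ov.copy()
    for z,col in((0.001,(0,0,255)),(0.025,(0,255,0))):
        a=np.radians(np.arange(6)*60+off)+yaw
        P=np.c_[H[0]+14.78e-3*np.cos(a),H[1]+14.78e-3*np.sin(a),np.full(6,z)]
        q=(proj(f,P)-[260,160]+.5)*10-.5
        cv2.polylines(o,[q.astype(int).reshape(-1,1,2)],True,col,1)
    a=np.radians(np.arange(0,360,10))
    for z,col in ((0.031,(255,255,0)),(0.0,(255,0,255))):
        P=np.c_[H[0]+27e-3*np.cos(a),H[1]+27e-3*np.sin(a),np.full(36,z)]
        q=(proj(f,P)-[260,160]+.5)*10-.5; cv2.polylines(o,[q.astype(int).reshape(-1,1,2)],True,col,1)
    outs.append(cv2.resize(o[100:620,100:620],(400,300)) if 0 else cv2.resize(o[80:620,80:640],(400,300*400//400)))
cv2.imwrite("pics/sock.png",np.vstack([np.hstack(outs[:2]),np.hstack(outs[2:])]))
E
```

```text
[]Traceback (most recent call last):
  File "<stdin>", line 4, in <module>
IndexError: list index out of range
```

```bash
cat > fit.py <<'E'
from h import *
f=load("w_wr2")
m=None
for t in ["wrench_foot","wrench_head"]:
    r=env.trace(f,t); print(t,[(x["score"],x["mask"].sum()) for x in r][:3])
    if r and m is None: m=r[0]["mask"]
if m is None:
    c=np.array([[179.5,0],[196.5,210],[206,325]])/2.2+[200,20]-.3
else:
    L=[]
    for y in range(5,160,3):
        xs=np.where(m[y])[0]
        if len(xs): L.append([xs.min(),xs.max()+1,y])
    L=np.array(L,float); print(L[::8])
    c=np.c_[(L[:,0]+L[:,1])/2-.5,L[:,2]]
W=unproj(f,c,0.019); p=np.polyfit(W[:,0],W[:,1],1); print("line",p,"yaw",np.degrees(np.arctan(p[0])), "resid",np.std(W[:,1]-np.polyval(p,W[:,0])))
H=unproj(f,[[295.75,196.8]],0.031)[0]; print("head",H, "line y at head",np.polyval(p,H[0]))
g=load("w_wr"); 
print("foot top corners",unproj(g,[[266,126],[288,123],[289,143],[268,146]],0.028).round(4))
yaw=np.arctan(p[0]); 
base=f["image"]
ov=cv2.resize(base[160:230,260:330],(700,700),interpolation=cv2.INTER_CUBIC); ov=cv2.convertScaleAbs(ov,alpha=1.6)
outs=[]
for off in (0,15,30,45):
    o=ov.copy()
    for z,col in((0.001,(0,0,255)),(0.025,(0,255,0))):
        a=np.radians(np.arange(6)*60+off)+yaw
        P=np.c_[H[0]+14.78e-3*np.cos(a),H[1]+14.78e-3*np.sin(a),np.full(6,z)]
        q=(proj(f,P)-[260,160]+.5)*10-.5
        cv2.polylines(o,[q.astype(int).reshape(-1,1,2)],True,col,1)
    a=np.radians(np.arange(0,360,10))
    for z,col in ((0.031,(255,255,0)),(0.0,(255,0,255))):
        P=np.c_[H[0]+27e-3*np.cos(a),H[1]+27e-3*np.sin(a),np.full(36,z)]
        q=(proj(f,P)-[260,160]+.5)*10-.5; cv2.polylines(o,[q.astype(int).reshape(-1,1,2)],True,col,1)
    outs.append(cv2.resize(o[80:620,80:620],(300,300)))
cv2.imwrite("pics/sock.png",np.vstack([np.hstack(outs[:2]),np.hstack(outs[2:])]))
E
python3 fit.py
```

```text
wrench_foot [(0.74, np.int64(4673))]
wrench_head [(0.68, np.int64(4401))]
[[271. 288.   5.]
 [273. 290.  29.]
 [275. 292.  53.]
 [278. 294.  77.]
 [279. 296. 101.]
 [281. 298. 125.]
 [283. 299. 149.]]
line [0.09090599 0.27484583] yaw 5.194252588084735 resid 0.00023485362016292073
head [0.60501275 0.33042648 0.031     ] line y at head 0.3298451139803304
foot top corners [[0.3815 0.2991 0.028 ]
 [0.3785 0.3216 0.028 ]
 [0.3988 0.3227 0.028 ]
 [0.4018 0.3009 0.028 ]]
```

View pics/sock.png

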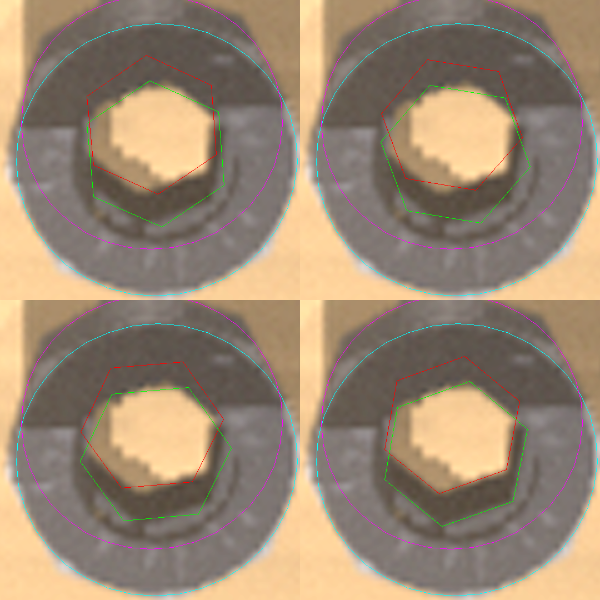

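```bash
cat > nutfit.py <<'E'
from h import *
from scipy.optimize import least_squares
f=load("w_nut2")
C=(np.array([(155,78),(272,97),(312,210),(240,313),(120,297),(75,187)])+.5)/400*55-.5+[240,120]
sc=[0.0585]
def model(v,n=6):
    a=v[2]-np.arange(6)*np.pi/3
    return np.c_[v[0]+v[3]*np.cos(a),v[1]+v[3]*np.sin(a),np.full(6,sc[0])]
best=min((least_squares(lambda v:(proj(f,model(v))-C).ravel(),[0.617,-0.072,a0,0.0139]) for a0 in np.radians(np.arange(0,360,60))),key=lambda r:r.cost)
print(best.x, np.degrees(best.x[2])%60, best.cost)
# joint x axis from cheeks: inner/outer top edges (z=.095)
P=np.array([[24,90],[74,105],[30,310],[-1,303],[350,190],[398,202],[333,395],[287,382]])/2.2+[180,40]
W=unproj(f,P,0.095); print(W.round(4))
print("j yaw", [np.degrees(np.arctan2(*(W[b]-W[a])[[1,0]])).round(1) for a,b in((1,2),(0,3),(4,7),(5,6))], "center",W.mean(0))
E
python3 nutfit.py
```

```text
[ 0.61782639 -0.07296527  9.81114388  0.01386991] 22.1371367848742 1.8518351629369425
[[ 0.5683 -0.1229  0.095 ]
 [ 0.5727 -0.1075  0.095 ]
 [ 0.6386 -0.1257  0.095 ]
 [ 0.6363 -0.1359  0.095 ]
 [ 0.5987 -0.0195  0.095 ]
 [ 0.6025 -0.0038  0.095 ]
 [ 0.6685 -0.0223  0.095 ]
 [ 0.6638 -0.0384  0.095 ]]
j yaw [np.float64(-15.4), np.float64(-10.8), np.float64(-16.1), np.float64(-15.6)] center [ 0.61869157 -0.07198178  0.095     ]
```

```bash
python3 - <<'E'
from h import *
y=5.17
env.gripper_to(0.7)
env.goto([0.4855,0.3192,0.10],[-90,0,y])
r=env.move_straight([0.4855,0.3192,0.003],rate=0.12,force_limit=8); print(r)
env.gripper_to(0.0,45)
s=env.read_state(); print(s["clock"],s["opening"]*87,s["position"],s["tool_rot"],s["force"],s["joint_positions"])
env.move_straight([0.4855,0.3192,0.16],rate=0.15)
s=env.read_state(); print(s["clock"],s["opening"]*87,s["position"],s["tool_rot"],s["force"],s["wrist_torque"])
f=shot("wrist","w3"); f=shot("top","t3"); 
# precheck arc IK
nx,ny=0.6180,-0.0729
for th in (23,-23,-54):
    a=np.radians(th); print(th,env.inverse_kinematics([nx-.12*np.cos(a),ny-.12*np.sin(a),0.05],[-90,0,th]))
print(env.inverse_kinematics([0.507,-0.293,0.02],[-90,0,12.7]))
E
```

```text
False
13.4083 15.752687672861143 [0.48561228 0.31955214 0.00305496] [-8.99706650e+01 -2.42510607e-02  5.17717565e+00] [-0.51243639  1.75453929  0.23811259] [ 4.92997707e+01  3.17894780e+01 -1.99569716e+01 -6.74831243e-03
 -3.82157190e+01 -1.34117288e+02]
14.6083 15.378281018287776 [0.4847128  0.31851788 0.15860657] [-90.09425804   0.14197384   5.14917078] [-0.85833386  0.3655141  -5.29515775] [-0.0377831  -0.03946047  0.01460531]
23 [ 4.56467693e+00  2.34202600e+01 -2.64490403e+01 -2.54444375e-14
 -4.01306997e+01 -7.15646769e+01]
-23 [ 1.53930519e+01  2.24008364e+01 -2.83002599e+01 -2.54444375e-14
 -3.92989037e+01 -1.28393052e+02]
-54 [ 1.94832936e+01  2.54530285e+01 -2.26992756e+01 -2.54444375e-14
 -4.18476960e+01 -1.63483294e+02]
[-1.41874543e+01  3.06992899e+01 -1.86196820e+01 -2.54444375e-14
 -4.06810281e+01 -6.31125457e+01]
```

View pics/t3.png

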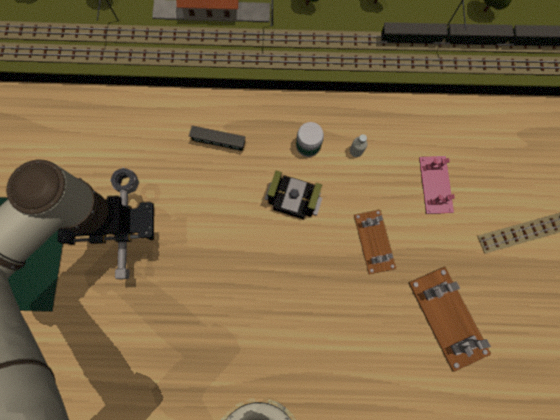

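View pics/w3.png

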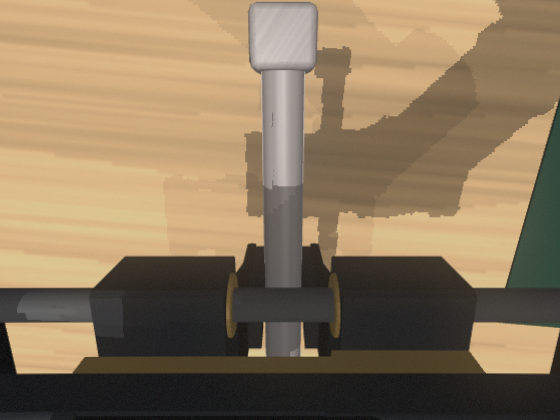

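```bash
cat >> h.py <<'E'
NX,NY=0.6180,-0.0729
def gp(th,r=0.12,nx=None,ny=None):
    a=np.radians(th); nx=NX if nx is None else nx; ny=NY if ny is None else ny
    return [nx-r*np.cos(a),ny-r*np.sin(a)]
def st(msg=""):
    s=env.read_state(); print(msg,round(s["clock"],2),np.round(s["position"],4),np.round(s["tool_rot"],2),"F",np.round(s["force"],1),"M",np.round(s["wrist_torque"],2),round(s["opening"]*87,1)); return s
E
python3 - <<'E'
from h import *
f=load("w3"); s=env.read_state(); T=Ro.from_euler('xyz',s["tool_rot"],degrees=True).as_matrix(); p=s["position"]
for x in(-85,-107):
  for yy in (-12,12):
    P=p+T@[x/1000,-0.015-0.010,yy/1000]; print(x,yy,proj(f,P).round(1))
E
```

```text
-85 -12 [[251.1  71. ]]
-85 12 [[319.4  71.1]]
-107 -12 [[249.5   0.9]]
-107 12 [[321.4   0.9]]
```

```bash
python3 - <<'E'
from h import *
th=-23
x,y=gp(th)
env.goto([x,y,0.16],[-90,0,th]); env.dwell(0.3); s=st("above")
f=shot("top","t4"); shot("side","s4")
env.move_straight([x,y,0.078],rate=0.1); env.dwell(0.3); s=st("pre")
E
python3 - <<'E'
from h import *
for n,(x,y,w,h) in {"t4":(230,140,140,120),"s4":(200,150,140,120)}.items():
    cv2.imwrite(f"pics/{n}_c.png",cv2.resize(load(n)["image"][y:y+h,x:x+w],None,fx=4,fy=4))
f=shot("wrist","w5")
E
```

```text
above 16.31 [ 0.5077 -0.0253  0.1599] [-90.     0.   -22.92] F [ 0.   0.8 -5.8] M [-0.02  0.01 -0.02] 15.5
pre 17.68 [ 0.5078 -0.0259  0.0785] [-8.997e+01 -5.000e-02 -2.300e+01] F [-0.6 -0.7 -4.6] M [-0.04 -0.    0.01] 15.2
```

View pics/t4_c.png

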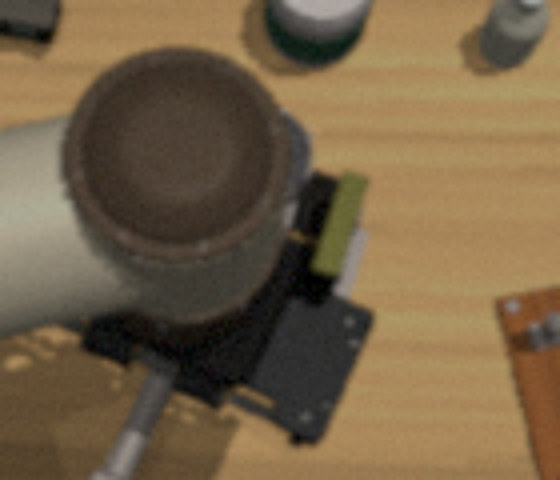

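View pics/w5.png

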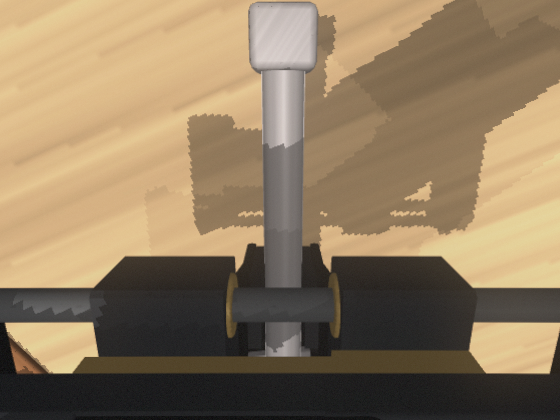

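Top view is blocked by the wrist and the wrist view shows the handle still square in the jaws. I'll descend by feel.

```bash
python3 - <<'E'
from h import *
th=-23
x,y=gp(th)
for z in (0.068,0.064,0.060,0.056,0.052,0.0485):
    r=env.move_straight([x,y,z],rate=0.04,force_limit=10); s=st(f"{z} {r}")
    if r: break
E
```

```text
0.068 False 18.12 [ 0.5072 -0.0261  0.0675] [-9.005e+01  6.000e-02 -2.300e+01] F [ 1.  -0.4 -4.9] M [-0.01 -0.   -0.01] 15.5
0.064 False 18.38 [ 0.5073 -0.026   0.0637] [-9.002e+01  3.000e-02 -2.300e+01] F [ 0.5  0.7 -4.5] M [-0.   -0.05 -0.04] 15.9
0.06 False 18.62 [ 0.5073 -0.0261  0.0597] [-9.002e+01  3.000e-02 -2.300e+01] F [-0.1 -0.9 -4.1] M [-0.06  0.02  0.01] 15.3
0.056 False 18.88 [ 0.5073 -0.0261  0.0557] [-9.002e+01  3.000e-02 -2.300e+01] F [-0.6  0.7 -5.1] M [-0.09 -0.03  0.01] 15.2
0.052 False 19.12 [ 0.5073 -0.0261  0.0517] [-9.003e+01  3.000e-02 -2.300e+01] F [-0.6  0.2 -4.7] M [-0.06 -0.06  0.03] 15.5
0.0485 False 19.38 [ 0.5079 -0.0259  0.0486] [-8.999e+01 -3.000e-02 -2.298e+01] F [-0.4  0.1 -4.1] M [-0.1  -0.2   0.06] 15.6
```

```bash
cat >> h.py <<'E'
def sweep(a,b,z0,z1,lim=15,rate=0.09,seg=8,verbose=True,absl=None):
    n=max(1,int(np.ceil(abs(b-a)/seg)))
    for i in range(1,n+1):
        th=a+(b-a)*i/n; z=z0+(z1-z0)*i/n
        r=env.move_straight(gp(th)+[z],[-90,0,th],rate=rate,force_limit=lim)
        s=env.read_state(); t=np.radians(th); F=s["force"]
        ft=-F[0]*np.sin(t)+F[1]*np.cos(t); fr=F[0]*np.cos(t)+F[1]*np.sin(t)
        if verbose: print(f"{s['clock']:.2f} th {th:.1f} yaw {s['tool_rot'][2]:.1f} z {s['position'][2]:.4f} Ft {ft:.1f} Fr {fr:.1f} Fz {F[2]:.1f} Mz {s['wrist_torque'][2]:.2f}",r)
        if r or (absl and abs(ft)>absl): return th,True
    return b,False
E
python3 - <<'E'
from h import *
print(sweep(-23,21,0.0485,0.0485))
print(sweep(21,-52,0.0485,0.0470))
E
```

```text
19.69 th -15.7 yaw -15.7 z 0.0487 Ft 0.7 Fr 0.6 Fz -4.0 Mz 0.07 False
20.01 th -8.3 yaw -8.4 z 0.0486 Ft 0.9 Fr 0.0 Fz -4.2 Mz 0.01 False
20.32 th -1.0 yaw -1.1 z 0.0486 Ft 1.0 Fr 1.2 Fz -3.6 Mz 0.07 False
20.64 th 6.3 yaw 6.2 z 0.0485 Ft 1.1 Fr 1.3 Fz -5.0 Mz 0.04 False
20.96 th 13.7 yaw 13.5 z 0.0485 Ft 1.0 Fr 1.2 Fz -4.1 Mz 0.09 False
21.27 th 21.0 yaw 20.9 z 0.0485 Ft 0.2 Fr 1.7 Fz -4.6 Mz 0.12 False
(21, False)
21.59 th 13.7 yaw 13.7 z 0.0484 Ft 0.8 Fr 0.3 Fz -4.0 Mz 0.02 False
21.91 th 6.4 yaw 6.5 z 0.0484 Ft 0.7 Fr 1.0 Fz -3.3 Mz 0.04 False
22.23 th -0.9 yaw -0.8 z 0.0482 Ft 0.4 Fr 0.9 Fz -3.8 Mz 0.10 False
22.54 th -8.2 yaw -8.1 z 0.0480 Ft -1.5 Fr 1.8 Fz -3.7 Mz 0.06 False
22.86 th -15.5 yaw -15.3 z 0.0477 Ft -0.4 Fr 2.3 Fz -3.8 Mz 0.15 False
23.18 th -22.8 yaw -22.6 z 0.0475 Ft -0.6 Fr 2.0 Fz -4.0 Mz 0.10 False
23.49 th -30.1 yaw -29.9 z 0.0474 Ft -1.0 Fr 1.8 Fz -4.2 Mz 0.11 False
23.81 th -37.4 yaw -37.2 z 0.0471 Ft -1.4 Fr 2.9 Fz -4.2 Mz 0.14 False
24.12 th -44.7 yaw -44.5 z 0.0469 Ft -0.8 Fr 4.0 Fz -4.3 Mz 0.17 False
24.44 th -52.0 yaw -51.8 z 0.0467 Ft -0.5 Fr 3.5 Fz -3.9 Mz 0.16 False
(-52, False)
```

```bash
python3 - <<'E'
from h import *
print(sweep(-52,21,0.0470,0.0470,rate=0.12,seg=10,verbose=False)); st()
print(sweep(21,-52,0.0470,0.0458,lim=12))
E
```

```text
(21, False)
 26.91 [ 0.5061 -0.1152  0.0469] [-8.998e+01 -2.000e-02  2.086e+01] F [ 1.5  1.6 -4. ] M [ 0.67 -0.63  0.06] 15.3
27.23 th 13.7 yaw 13.8 z 0.0470 Ft -0.4 Fr 2.1 Fz -4.3 Mz -0.06 False
27.54 th 6.4 yaw 6.5 z 0.0468 Ft 1.1 Fr 1.0 Fz -3.9 Mz 0.08 False
27.86 th -0.9 yaw -0.8 z 0.0467 Ft 0.5 Fr 0.3 Fz -3.1 Mz 0.06 False
28.18 th -8.2 yaw -8.1 z 0.0466 Ft -1.2 Fr 1.6 Fz -3.6 Mz 0.18 False
28.49 th -15.5 yaw -15.4 z 0.0464 Ft -0.7 Fr 1.6 Fz -3.5 Mz 0.11 False
28.81 th -22.8 yaw -22.7 z 0.0462 Ft -1.2 Fr 0.9 Fz -3.9 Mz 0.12 False
29.12 th -30.1 yaw -30.0 z 0.0460 Ft -0.9 Fr 1.1 Fz -4.2 Mz 0.16 False
29.44 th -37.4 yaw -37.3 z 0.0458 Ft -0.2 Fr 2.2 Fz -3.6 Mz 0.09 False
29.76 th -44.7 yaw -44.5 z 0.0457 Ft 0.5 Fr 1.9 Fz -3.8 Mz 0.09 False
30.07 th -52.0 yaw -51.8 z 0.0455 Ft 0.1 Fr 1.8 Fz -4.6 Mz 0.11 False
(-52, False)
```

```bash
python3 - <<'E'
from h import *
print(sweep(-52,21,0.0458,0.0460,rate=0.12,seg=10,verbose=False)); st()
print(sweep(21,-52,0.0460,0.0454,lim=12)); st()
E
```

```text
(21, False)
 32.54 [ 0.5062 -0.1151  0.0459] [-8.997e+01 -3.000e-02  2.086e+01] F [ 2.4  2.7 -4.8] M [ 0.73 -0.6   0.08] 15.5
32.86 th 13.7 yaw 13.7 z 0.0461 Ft -0.8 Fr 2.5 Fz -4.9 Mz -0.11 False
33.17 th 6.4 yaw 6.5 z 0.0459 Ft 0.2 Fr 1.9 Fz -5.3 Mz 0.05 False
33.49 th -0.9 yaw -0.8 z 0.0459 Ft 1.0 Fr 1.4 Fz -3.6 Mz 0.08 False
33.81 th -8.2 yaw -8.1 z 0.0458 Ft 0.2 Fr 2.2 Fz -5.0 Mz 0.18 False
34.12 th -15.5 yaw -15.4 z 0.0457 Ft -0.5 Fr 2.6 Fz -5.8 Mz 0.16 False
34.44 th -22.8 yaw -22.7 z 0.0456 Ft -0.9 Fr 2.8 Fz -6.0 Mz 0.14 False
34.76 th -30.1 yaw -30.0 z 0.0455 Ft 1.0 Fr 4.1 Fz -5.8 Mz 0.14 False
35.08 th -37.4 yaw -37.2 z 0.0453 Ft -0.7 Fr 4.8 Fz -5.4 Mz 0.12 False
35.39 th -44.7 yaw -44.5 z 0.0452 Ft -0.9 Fr 3.7 Fz -5.8 Mz 0.29 False
35.71 th -52.0 yaw -51.7 z 0.0450 Ft -0.5 Fr 4.7 Fz -4.4 Mz 0.24 False
(-52, False)
 35.71 [0.543  0.0204 0.045 ] [-9.012e+01  2.000e-02 -5.172e+01] F [ 2.5 -4.  -4.4] M [-1.31 -0.8   0.24] 15.5
```

```bash
python3 - <<'E'
from h import *
print(sweep(-52,21,0.0452,0.0455,rate=0.12,seg=10,verbose=False)); st()
print(sweep(21,-52,0.0455,0.0452,lim=12)); st()
E
```

```text
(21, False)
 38.17 [ 0.5061 -0.1151  0.0453] [-8.996e+01 -3.000e-02  2.088e+01] F [ 2.8  3.  -5.3] M [ 0.84 -0.93 -0.04] 15.9
38.49 th 13.7 yaw 13.7 z 0.0457 Ft -0.9 Fr 3.8 Fz -5.3 Mz -0.15 False
38.81 th 6.4 yaw 6.5 z 0.0455 Ft -0.8 Fr 2.7 Fz -4.6 Mz 0.00 False
39.12 th -0.9 yaw -0.8 z 0.0454 Ft 0.9 Fr 3.1 Fz -4.7 Mz 0.05 False
39.44 th -8.2 yaw -8.1 z 0.0454 Ft 0.9 Fr 3.4 Fz -5.1 Mz 0.10 False
39.76 th -15.5 yaw -15.3 z 0.0453 Ft -1.0 Fr 2.8 Fz -4.3 Mz 0.12 False
40.08 th -22.8 yaw -22.6 z 0.0452 Ft -1.3 Fr 3.3 Fz -4.8 Mz 0.26 False
40.39 th -30.1 yaw -30.0 z 0.0453 Ft 0.1 Fr 1.7 Fz -5.0 Mz -0.07 False
40.71 th -37.4 yaw -37.3 z 0.0452 Ft 0.7 Fr 2.2 Fz -4.3 Mz 0.09 False
41.02 th -44.7 yaw -44.6 z 0.0449 Ft 1.1 Fr 0.7 Fz -4.2 Mz 0.13 False
41.34 th -52.0 yaw -51.9 z 0.0448 Ft 1.0 Fr 0.4 Fz -4.6 Mz 0.17 False
(-52, False)
 41.34 [0.5431 0.0211 0.0448] [-9.009e+01  4.000e-02 -5.189e+01] F [ 1.1  0.3 -4.6] M [-0.07 -0.37  0.17] 15.5
```

```bash
python3 - <<'E'
from h import *
shot("wrist","w6"); shot("side","s6"); shot("top","t6")
a=load("s6")["image"][160:250,200:320]; b=load("t6")["image"][140:230,230:350]
cv2.imwrite("pics/c6.png",np.vstack([cv2.resize(a,None,fx=3.3,fy=3.3,interpolation=cv2.INTER_CUBIC),cv2.resize(b,None,fx=3.3,fy=3.3,interpolation=cv2.INTER_CUBIC)]))
E
```

```text
(no output)
```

View pics/c6.png

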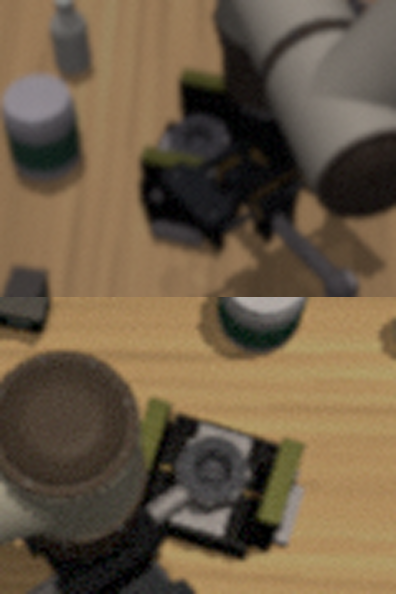

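View pics/w6.png

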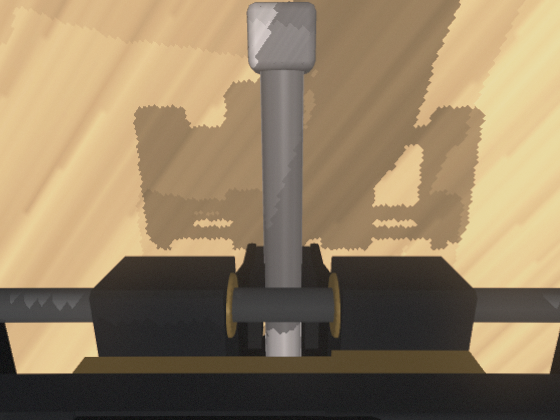

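```bash
python3 - <<'E'
from h import *
print(sweep(-52,21,0.0452,0.0452,rate=0.2,seg=12,verbose=False))
print(sweep(21,-6,0.0452,0.0452,rate=0.15,lim=12,seg=9))
print(sweep(-6,-52,0.0452,0.0450,lim=10,seg=6,rate=0.09)); st()
E
```

```text
(21, False)
44.13 th 12.0 yaw 12.0 z 0.0454 Ft -1.4 Fr 2.9 Fz -4.2 Mz -0.11 False
44.44 th 3.0 yaw 3.1 z 0.0453 Ft -0.3 Fr 2.0 Fz -5.9 Mz -0.02 False
44.75 th -6.0 yaw -5.9 z 0.0453 Ft -0.4 Fr 2.6 Fz -5.4 Mz 0.09 False
(-6, False)
45.03 th -11.8 yaw -11.6 z 0.0452 Ft -1.0 Fr 3.6 Fz -4.6 Mz 0.19 False
45.32 th -17.5 yaw -17.3 z 0.0452 Ft -0.5 Fr 4.6 Fz -5.3 Mz 0.16 False
45.60 th -23.2 yaw -23.1 z 0.0451 Ft -0.3 Fr 4.3 Fz -5.6 Mz -0.03 False
45.88 th -29.0 yaw -28.9 z 0.0451 Ft 1.2 Fr 3.6 Fz -5.5 Mz 0.05 False
46.17 th -34.8 yaw -34.6 z 0.0450 Ft 0.9 Fr 3.1 Fz -5.1 Mz -0.01 False
46.45 th -40.5 yaw -40.4 z 0.0448 Ft 0.7 Fr 1.7 Fz -5.1 Mz 0.16 False
46.73 th -46.2 yaw -46.1 z 0.0446 Ft 2.0 Fr 1.3 Fz -3.7 Mz 0.17 False
47.02 th -52.0 yaw -51.9 z 0.0447 Ft 1.5 Fr 2.0 Fz -3.3 Mz 0.15 False
(-52, False)
 47.02 [0.5433 0.021  0.0447] [-9.009e+01  2.000e-02 -5.188e+01] F [ 2.4 -0.7 -3.3] M [-0.34 -0.57  0.15] 15.6
```

```bash
python3 - <<'E'
from h import *
shot("top","t7")
def c(n): return cv2.convertScaleAbs(cv2.resize(load(n)["image"][178:208,279:309],(400,400),interpolation=cv2.INTER_CUBIC),alpha=2.0)
cv2.imwrite("pics/c7.png",np.hstack([c("t6"),c("t7")]))
E
```

```text
(no output)
```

View pics/c7.png

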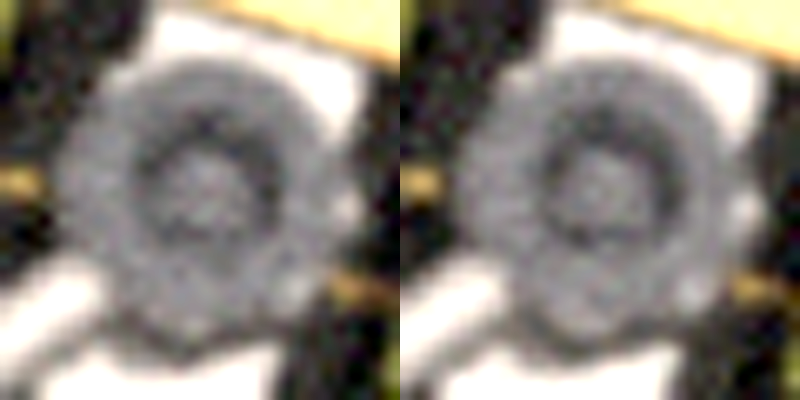

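```bash
python3 - <<'E'
from h import *
def tq(th):
    A=[]
    for _ in range(12):
        s=env.read_state(); A.append(np.r_[s["force"],s["wrist_torque"][2]])
    A=np.array(A); m=A.mean(0); t=np.radians(th)
    ft=-m[0]*np.sin(t)+m[1]*np.cos(t)
    print(f"{s['clock']:.2f} th {th:.1f} yaw {s['tool_rot'][2]:.2f} z {s['position'][2]:.4f} Ft {ft:.2f} Fz {m[2]:.2f} Mz {m[3]:.3f} T {m[3]-.12*ft:.3f} sd {A.std(0).round(2)}")
tq(-52)
sweep(-52,-20,0.0452,0.0452,rate=0.2,seg=11,verbose=False); tq(-20)
for th in np.arange(-25,-53,-4.5):
    r=env.move_straight(gp(th)+[0.0452],[-90,0,th],rate=0.06,force_limit=12); tq(th)
    if r: print("stop");break
E
```

```text
47.07 th -52.0 yaw -51.90 z 0.0448 Ft 0.67 Fz -3.90 Mz 0.149 T 0.068 sd [0. 0. 0. 0.]
48.07 th -20.0 yaw -20.10 z 0.0453 Ft 0.39 Fz -5.77 Mz -0.002 T -0.049 sd [0. 0. 0. 0.]
48.39 th -25.0 yaw -24.92 z 0.0452 Ft -0.29 Fz -4.63 Mz -0.072 T -0.037 sd [0. 0. 0. 0.]
48.70 th -29.5 yaw -29.37 z 0.0451 Ft 0.24 Fz -5.10 Mz 0.031 T 0.003 sd [0. 0. 0. 0.]
49.01 th -34.0 yaw -33.85 z 0.0450 Ft 0.06 Fz -2.93 Mz 0.128 T 0.121 sd [0. 0. 0. 0.]
49.32 th -38.5 yaw -38.36 z 0.0450 Ft 0.78 Fz -4.26 Mz 0.104 T 0.010 sd [0. 0. 0. 0.]
49.62 th -43.0 yaw -42.86 z 0.0450 Ft 0.36 Fz -5.87 Mz 0.121 T 0.077 sd [0. 0. 0. 0.]
49.93 th -47.5 yaw -47.36 z 0.0451 Ft 0.51 Fz -4.59 Mz 0.103 T 0.043 sd [0. 0. 0. 0.]
50.24 th -52.0 yaw -51.83 z 0.0449 Ft 0.03 Fz -4.23 Mz 0.106 T 0.102 sd [0. 0. 0. 0.]
```

```bash
python3 - <<'E'
from h import *
sweep(-52,-46,0.0452,0.0455,seg=6,verbose=False)
r=env.move_straight(gp(-46)+[0.064],rate=0.08,force_limit=20); st(r)
if not r:
    env.move_straight(gp(-46)+[0.125],rate=0.2); st()
    env.goto([0.677,-0.106,0.2],[-90,0,12.7]); shot("wrist","w8"); shot("top","t8"); st()
E
python3 - <<'E'
from h import *
a=load("w8")["image"][60:230,250:420]
cv2.imwrite("pics/w8_c.png",cv2.convertScaleAbs(cv2.resize(a,None,fx=3.5,fy=3.5,interpolation=cv2.INTER_CUBIC),alpha=2))
E
```

```text
False 50.92 [0.5361 0.0121 0.0644] [-89.91  -0.16 -45.95] F [ 7.8 -9.4 -8.7] M [-2.78 -2.24 -0.01] 15.7
 51.38 [0.5331 0.0137 0.1242] [-90.05   0.13 -46.03] F [-1.1 -0.5 -5.7] M [-0.08  0.09  0.02] 15.3
 52.64 [ 0.6762 -0.1052  0.1989] [-89.96   0.13  12.72] F [ 0.5  0.6 -5. ] M [-0.05  0.01 -0.04] 15.6
```

View pics/w8_c.png

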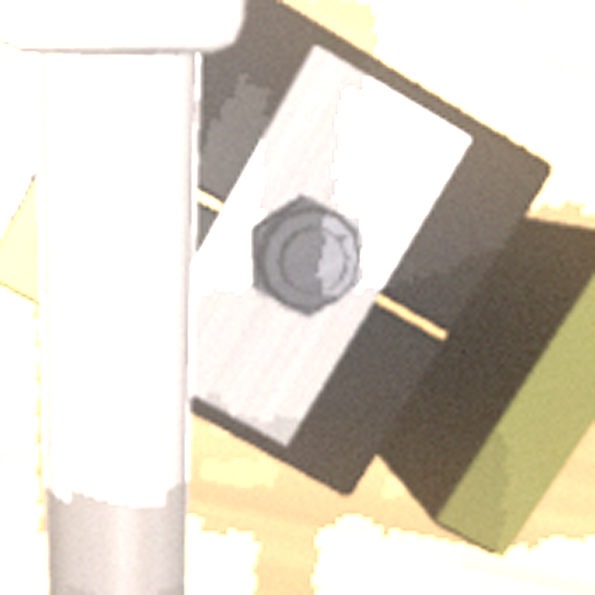

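View pics/w8.png

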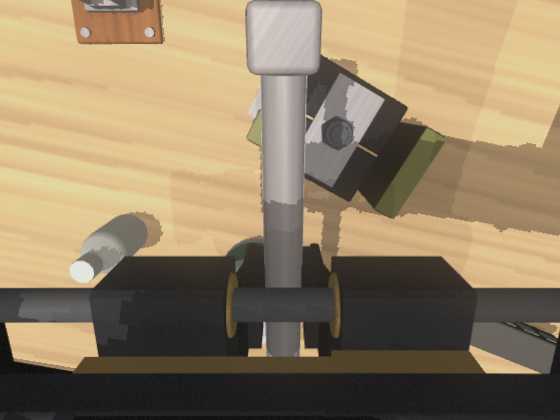

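```bash
python3 - <<'E'
from h import *
from scipy.optimize import least_squares
f=load("w8")
C=(np.array([(303,197),(359,229),(358,284),(306,314),(254,285),(254,227)])+.5)/3.5-.5+[250,60]
for z in (0.055,0.0585):
    def model(v):
        a=v[2]-np.arange(6)*np.pi/3
        return np.c_[v[0]+v[3]*np.cos(a),v[1]+v[3]*np.sin(a),np.full(6,z)]
    b=min((least_squares(lambda v:(proj(f,model(v))-C).ravel(),[0.617,-0.072,a0,0.0139]) for a0 in np.radians(np.arange(0,360,60))),key=lambda r:r.cost)
    print(z,b.x,np.degrees(b.x[2])%60,b.cost)
# strap corners
S=np.array([(318,45),(471,137),(291,446)])/3.5+[250,60]
for z in(0.042,0.0455):
    W=unproj(f,S,z); print(z,np.linalg.norm(W[0]-W[1]),np.linalg.norm(W[1]-W[2]), W.round(4).tolist())
E
```

```text
0.055 [ 0.61806189 -0.07392355  0.24717201 -0.01364602] 14.161913104167862 1.962303842815774
0.0585 [ 0.61789006 -0.07448288  3.38876466  0.01348983] 14.161913036414717 1.9623038428156148
0.042 0.042471138064133634 0.0849882241983726 [[0.5715, -0.0813, 0.042], [0.5834, -0.0405, 0.042], [0.6654, -0.0628, 0.042]]
0.0455 0.042004854697375645 0.0840551530088471 [[0.5719, -0.0817, 0.0455], [0.5836, -0.0414, 0.0455], [0.6647, -0.0634, 0.0455]]
```

```bash
cat > strap.py <<'E'
from h import *
from scipy.optimize import least_squares
from scipy.ndimage import map_coordinates,gaussian_filter
def rect(v,L,Wd,z):
    c,s=np.cos(v[2]),np.sin(v[2]); R=np.array([[c,-s],[s,c]])
    q=np.array([[-L,-Wd],[L,-Wd],[L,Wd],[-L,Wd]])/2
    return np.c_[q@R.T+v[:2],np.full(4,z)]
def edges(name,v,L,Wd,z,half=4):
    f=load(name); g=gaussian_filter(np.log(f["image"].astype(float).mean(2)+5),0.7)
    W=rect(v,L,Wd,z); out=[]
    for i in range(4):
        a,b=W[i],W[(i+1)%4]
        for t in np.linspace(.08,.92,40):
            P=a+(b-a)*t; p=proj(f,P)[0]; d=proj(f,[b])[0]-proj(f,[a])[0]; d/=np.linalg.norm(d); n=np.array([-d[1],d[0]])
            k=np.arange(-half,half+.01,.1); xy=p+k[:,None]*n
            if (xy[:,0]<307).any() and name=="w8": continue
            prof=map_coordinates(g,[xy[:,1],xy[:,0]],order=3); gr=np.abs(np.gradient(prof)); j=gr.argmax()
            if 3<j<len(k)-4 and gr[j]>0.02:
                out.append((i,t,*(xy[j])))
    return f,out
def run(name,v0,L=.086,Wd=.044,z0=.044):
    v=np.r_[v0,z0]
    for it in range(4):
        f,E=edges(name,v[:3],L,Wd,v[3],4 if it<2 else 2)
        E=np.array(E); I=E[:,0].astype(int)
        def res(v):
            W=proj(f,rect(v[:3],L,Wd,v[3])); r=[]
            for i,t,x,y in E:
                i=int(i);a,b=W[i],W[(i+1)%4]; d=(b-a)/np.linalg.norm(b-a); r.append((x-a[0])*-d[1]+(y-a[1])*d[0])
            return np.array(r)
        s=least_squares(res,v,loss="soft_l1",f_scale=.2,x_scale=[.001,.001,.01,.001]); v=s.x
    J=s.jac; cov=np.linalg.inv(J.T@J)*np.var(res(v)); 
    print(name,v.round(5),"sd_z",np.sqrt(cov[3,3]).round(5),[ (int((I==i).sum()),res(v)[I==i].mean().round(2)) for i in range(4)])
run("w_nut2",[.6186,-.0727,np.radians(-15.6)])
run("w8",[.6186,-.0727,np.radians(-15.6)])
E
python3 strap.py
```

```text
w_nut2 [ 0.6186  -0.07328 -0.28074  0.05111] sd_z 0.00032 [(39, np.float64(-0.52)), (38, np.float64(0.15)), (39, np.float64(-0.58)), (40, np.float64(0.11))]
w8 [ 0.61832 -0.07324 -0.28066  0.04122] sd_z 7e-05 [(24, np.float64(0.02)), (22, np.float64(-0.01)), (38, np.float64(0.01)), (40, np.float64(-0.01))]
```

```bash
cat >> strap.py <<'E'
print("--free")
def run2(name,v0):
    v=np.r_[v0,.044,.044]
    for it in range(4):
        f,E=edges(name,v[:3],.086,v[4],v[3],4 if it<2 else 1.5)
        E=np.array(E); I=E[:,0].astype(int)
        def res(v):
            W=proj(f,rect(v[:3],.086,v[4],v[3])); r=[]
            for i,t,x,y in E:
                i=int(i);a,b=W[i],W[(i+1)%4]; d=(b-a)/np.linalg.norm(b-a); r.append((x-a[0])*-d[1]+(y-a[1])*d[0])
            return np.array(r)
        s=least_squares(res,v,loss="soft_l1",f_scale=.2,x_scale=[.001,.001,.01,.001,.001]); v=s.x
    print(name,v.round(5),[ (int((I==i).sum()),res(v)[I==i].mean().round(2),res(v)[I==i].std().round(2)) for i in range(4)])
for n in("w_nut2","w8"): run2(n,[.6186,-.0727,np.radians(-15.6)])
E
python3 strap.py | sed -n '/free/,$p'
```

```text
--free
w_nut2 [ 0.61851 -0.07328 -0.28139  0.05195  0.04297] [(39, np.float64(0.0), np.float64(0.11)), (40, np.float64(-0.0), np.float64(0.11)), (39, np.float64(-0.01), np.float64(0.09)), (40, np.float64(0.0), np.float64(0.08))]
w8 [-2.49242726e+04  7.47159088e+04 -2.77460000e-01 -3.39270329e+05
  2.67930761e+04] [(0, np.float64(nan), np.float64(nan)), (40, np.float64(0.0), np.float64(0.05)), (40, np.float64(-0.0), np.float64(0.0)), (40, np.float64(-0.0), np.float64(0.05))]strap.py:48: RuntimeWarning: Mean of empty slice.
  print(name,v.round(5),[ (int((I==i).sum()),res(v)[I==i].mean().round(2),res(v)[I==i].std().round(2)) for i in range(4)])
  ret = ret.dtype.type(ret / rcount)
  ret = _var(a, axis=axis, dtype=dtype, out=out, ddof=ddof,
  arrmean = um.true_divide(arrmean, div, out=arrmean,
  ret = ret.dtype.type(ret / rcount)
```

```bash
cat > hold.py <<'E'
exec(open("strap.py").read().split('run("w_nut2"')[0])
# fixed z, fit xy,yaw
v=np.array([.5072,-.2929,np.radians(12.7)]); L,Wd=.165,.075
for z in (.006,):
  for it in range(3):
    f,E=edges("w_holder2",v,L,Wd,z,4 if it<1 else 2); E=np.array(E); I=E[:,0].astype(int)
    def res(v):
        W=proj(f,rect(v,L,Wd,z)); r=[]
        for i,t,x,y in E:
            i=int(i);a,b=W[i],W[(i+1)%4]; d=(b-a)/np.linalg.norm(b-a); r.append((x-a[0])*-d[1]+(y-a[1])*d[0])
        return np.array(r)
    v=least_squares(res,v,loss="soft_l1",f_scale=.3,x_scale=[.001,.001,.01]).x
  print(v,np.degrees(v[2]),[ (int((I==i).sum()),res(v)[I==i].mean().round(2)) for i in range(4)])
im=f["image"].copy(); 
c,s=np.cos(v[2]),np.sin(v[2])
def T(x,y,z): return [v[0]+c*x-s*y,v[1]+s*x+c*y,z]
big=cv2.resize(im[10:210,200:380],None,fx=3,fy=3,interpolation=cv2.INTER_CUBIC)
def pl(P,col):
    q=(proj(f,P)-[200,10]+.5)*3; cv2.polylines(big,[q.astype(int).reshape(-1,1,2)],True,col,1)
pl(rect(v,L,Wd,.006),(0,255,0))
for x in(-50,50):
    pl([T((x+a)/1e3,b/1e3,.026) for a,b in((-7,-8),(7,-8),(7,8),(-7,8))],(0,0,255))
    for sg in(-1,1): pl([T((x-6.5)/1e3,sg*.006,.045),T((x+6.5)/1e3,sg*.006,.045)],(255,255,0))
cv2.imwrite("pics/hold.png",cv2.convertScaleAbs(big,alpha=1.4))
E
python3 hold.py
```

```text
[ 0.50682699 -0.29346048  0.22261495] 12.754897193735898 [(17, np.float64(0.08)), (6, np.float64(-0.51)), (23, np.float64(0.11)), (31, np.float64(-0.06))]
```

View pics/hold.png

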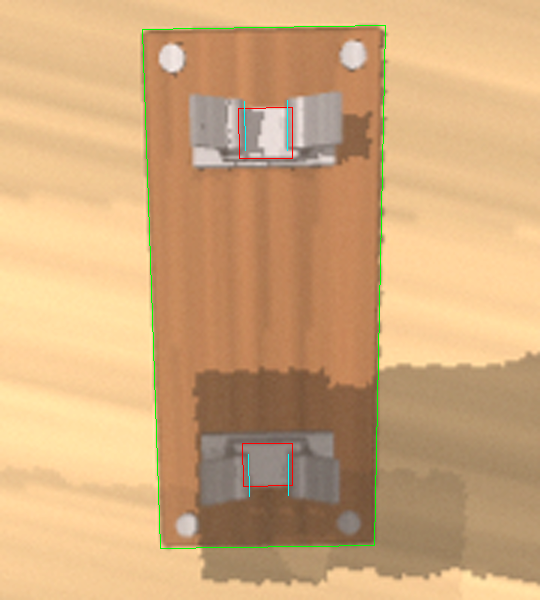

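```bash
python3 - <<'E'
from h import *
x,y,w=0.5068,-0.2935,12.75
env.goto([x,y,0.12],[-90,0,w]); st()
env.gripper_to(0.0,60)
env.move_straight([x,y,0.062],rate=0.15); st()
r=env.move_straight([x,y,0.0205],rate=0.06,force_limit=45); st(r)
f=shot("top","t9"); f=shot("wrist","w9")
E
python3 - <<'E'
from h import *
cv2.imwrite("pics/t9_c.png",cv2.resize(load("t9")["image"][160:300,320:440],None,fx=4,fy=4))
E
```

```text
53.67 [ 0.5087 -0.2933  0.121 ] [-90.1   -0.16  12.82] F [ 0.6  0.8 -5.1] M [-0.   -0.05  0.  ] 15.5
 54.42 [ 0.5076 -0.2937  0.0624] [-9.005e+01 -2.000e-02  1.281e+01] F [ 0.3  0.  -4.6] M [-0.01 -0.06  0.01] 15.1
False 55.27 [ 0.5059 -0.2933  0.0209] [-89.95   0.1   12.75] F [-3.9  3.8  6.4] M [1.14 0.72 0.02] 14.8
```

View pics/w9.png

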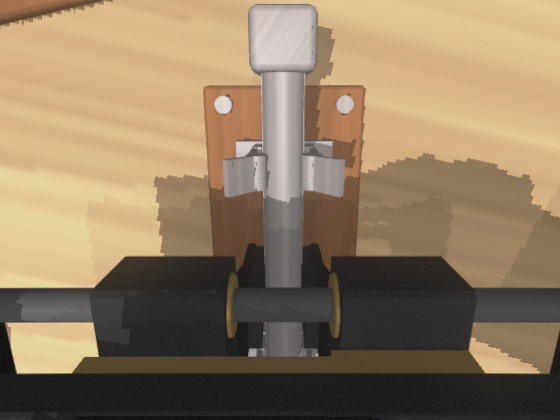

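View pics/t9_c.png

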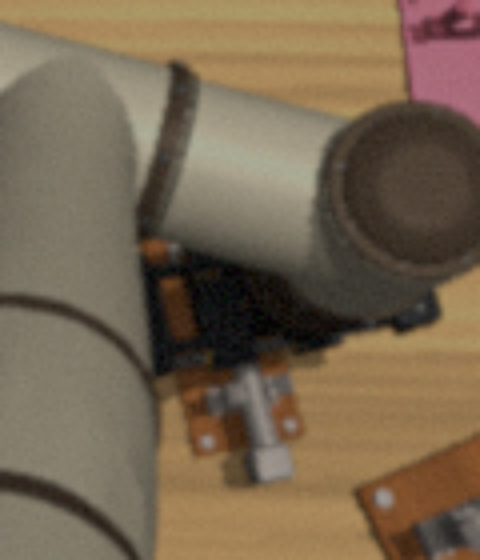

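```bash
python3 - <<'E'
from h import *
x,y,w=0.5068,-0.2935,12.75
r=env.move_straight([x,y,0.0188],rate=0.05,force_limit=25); st(r)
env.gripper_to(0.6); st()
env.move_straight([x,y,0.13],rate=0.2); st()
a=np.radians(w)
env.goto([x+.03*np.cos(a)-.0*np.sin(a),y+.03*np.sin(a),0.25],[-90,0,w]); shot("wrist","w10"); shot("top","t10"); st()
E
```

```text
False 55.62 [ 0.5059 -0.2933  0.0208] [-89.98   0.09  12.78] F [-6.7  5.5 14.3] M [1.76 1.53 0.07] 15.5
 56.52 [ 0.5068 -0.2935  0.0188] [-90.    -0.    12.75] F [-0.2  0.2  0.1] M [-0.02 -0.02  0.04] 51.8
 57.23 [ 0.506  -0.2931  0.129 ] [-8.992e+01  7.000e-02  1.272e+01] F [-0.7 -0.6 -0.4] M [-0.05  0.03 -0.02] 52.3
 57.88 [ 0.5349 -0.2865  0.2473] [-89.84   0.25  12.73] F [-0.8  0.7 -1.7] M [-0.01 -0.01  0.02] 52.4
```

View pics/w10.png

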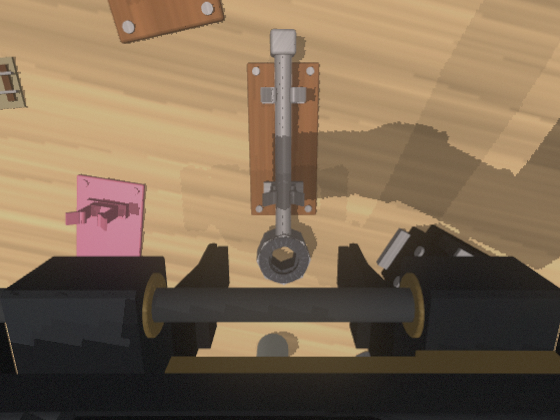

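```bash
python3 - <<'E'
from h import *
f=load("w10"); x,y,w=0.5068,-0.2935,np.radians(12.75)
c,s=np.cos(w),np.sin(w)
im=cv2.resize(f["image"][20:300,220:350],None,fx=2.1,fy=2.1,interpolation=cv2.INTER_CUBIC); outs=[]
for gz in(.036,.050):
    o=im.copy()
    def pl(P):
        P=[[x+c*a-s*b,y+s*a+c*b,z] for a,b,z in P]; q=(proj(f,P)-[220,20]+.5)*2.1; cv2.polylines(o,[q.astype(int).reshape(-1,1,2)],True,(0,255,0),1)
    pl([(-.107,-.012,gz+.01),(-.085,-.012,gz+.01),(-.085,.012,gz+.01),(-.107,.012,gz+.01)])
    t=np.linspace(0,6.28,40); pl([(.12+.027*np.cos(k),.027*np.sin(k),gz+.013) for k in t])
    pl([(-.085,-.008,gz),(.094,-.008,gz)]); pl([(-.085,.008,gz),(.094,.008,gz)])
    outs.append(o)
cv2.imwrite("pics/home.png",np.hstack(outs))
E
```

```text
(no output)
```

View pics/home.png

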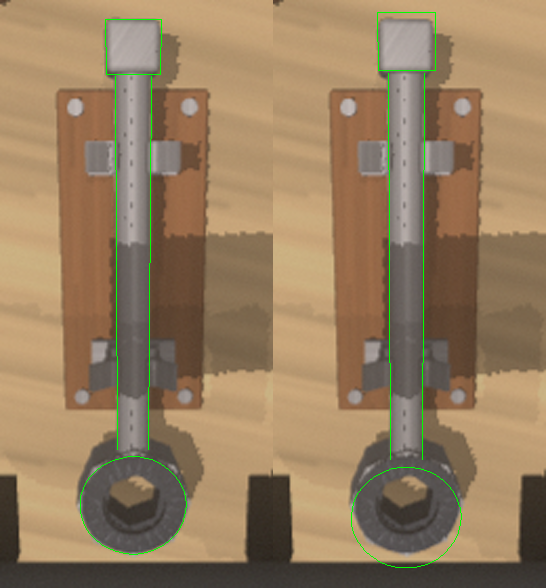

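View pics/t10.png

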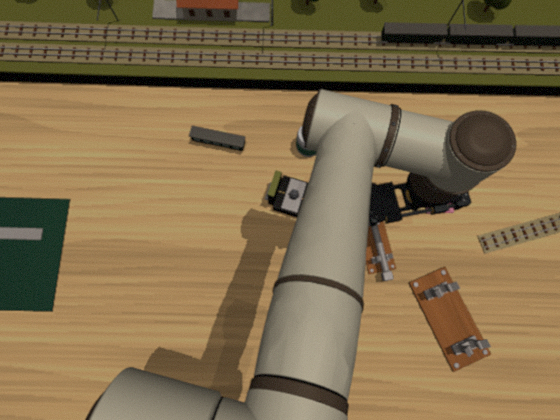

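```bash
python3 -c "
from h import *
env.close_job(); st()"
```

```text
the job is handed in; nothing more can be done
the job is handed in; nothing more can be done
```

I tightened the nut with the wrench, pressed the wrench into the small brown holder and handed the job in at about 58 s of the 72 s. The wrench being home is well confirmed. The nut being fully tight is likely, but I inferred it and never felt the stop.

**Nut:** The head dropped onto the nut on the first try. I made four full swings, one more full swing and one short swing, then eased back and lifted off.
- **For:** Afterwards the nut's corners had moved from 22.1° to 14.2° (modulo 60°). That fits about 128° of turn, and the stop would put a corner near 15°. The head also followed the strap down 3.7 mm without resistance.
- **Against:** I never saw a hard rise in force at the stop. Drive torque was about 0.2–0.3 N m in the first three swings and faded to about zero late in the later ones, which I could not explain.
- **Ambiguous:** The nut angle alone would also allow about 68° of turn. The strap height from the pictures was inconsistent, 51 mm before and 41 mm after, so it did not settle this.
- **Lift-off:** There was about 12 N of sideways binding as the head came off, so the ease-back was not quite enough.

**Wrench:** The handle went down until it stood firm at about 19 N. The last wrist picture shows it between the leaves of both clips. Its outline matches the home pose (grip 36 mm above the bench, aligned with the holder) and clearly not a pose 14 mm higher.

**Rest of the scene:** The gripper was open and about 0.25 m up at hand-in. The last top view showed the coach in place; the tin and glue bottle were mostly hidden by the arm, but no move went near them.

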